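# Post a seed tin through the sprung flap of the seed-swap box

## Robot

A 6-joint arm with a two-finger parallel gripper is mounted at the origin on the work surface. World frame = base frame: x ahead of the robot, y to its left, z up, the work surface at z = 0. Lengths are in mm, angles in rad, forces in N, time in s.
With the tool pointing down it reaches from about 350 to 775 mm from the base axis. Payload 7.3 kg.
Tool frame: the origin (TCP) lies between the finger pads; the fingertips stand 25 mm ahead of it and the grasp point (between the pads) lies 6 mm ahead of it; z points along the fingers, y is the line along which they close (so a half turn about z gives the same grasp; the last joint's range is limited). The gripper opens to 92 mm and grips with 3 to 60 N. Pads are 19 mm wide; open, the fingers measure 130 mm over their backs; the gripper's body (75 mm by 190 mm) begins 47 mm behind the grasp point.
Start: joints at [-1.407, 0.342, 1.524, -0, 1.275, -0.146], TCP at [160.078, -500.018, 251.741] pointing down, gripper open.
Joint ranges: [-2.53, 2.53], [-0.77, 2.02], [0.04, 2.7], [-1, 4.14], [0.28, 2.66], [-3.11, 3.11]. Speed limits (rad/s): [2.57, 2.57, 3.14, 3.14, 3.14, 3.14].

## Interface

Orientations are given as [roll, pitch, yaw] about the fixed x, y, z axes, in that order (R = Rz(yaw) Ry(pitch) Rx(roll)).
In Python, from plant import bot gives the robot as it stands.
- The arm moves only by the tool play_rows, never from a script. Its argument "commands" is a list of rows, each an object of numbers: "x", "y", "z": the shift along the tool's x, y, z in m; "twist": the turn about the tool's z in degrees. In form: [{"x": .., "y": .., "z": .., "twist": ..}, ...]. A call has exactly 8 rows; each row is the pose to reach, as a shift and turn from the pose commanded when the call began, along the tool's axes at that moment; what a row does not reach only later rows make up. A row lasts 1/10 s, in which the tool goes at most 50 mm and 8.59 degrees, less where a joint would pass 70% of its speed; a pose out of reach is approached as far as the arm can. A call with a gripper value outside its range is refused whole. "jaw" is the closure, from 0 (fully open) to 1 (shut), set as the call begins (left out, the last holds). The fingers move at their own pace and stop on an object; the grip force is fixed at half the most. Time passes only in rows, so rows that repeat a pose let the fingers close, or fill a call up. It gives the time, the measured TCP pose, the force, the opening and the grip force at its end, in the units of the state.
- bot.get_obs(): the state, without advancing time (a new reading comes with each control period).
- bot.capture(name): name is "scene" or "top"; returns a dict with "pixels" (400x640x3 uint8, red, green, blue), "fx", "fy", "cx", "cy" (pixels), "eye" and "rotation" of the camera in the world. Camera axes: x right, y down, z forward; pixel columns grow to the right and rows downward; lengths in mm; the calibration is good to about 2 mm. A picture is of the moment at which its call begins. There is no depth.
- bot.close_job(): hands the job in; it is judged then, once.
The state is a dict: "time": time; "joint_positions": joint angles; "dq": joint speeds; "tau": joint torques, N m; "tool_pos": TCP position; "tcp_rot": TCP orientation; "contact_force": force on the tool from outside, world axes, zero at the start; "moment": the same for the moment, N m; "grip_width": finger opening in mm; "finger_force": force on a finger pad.
Only numpy, scipy, OpenCV 4.12 (cv2) and the standard library are available. Lean on these libraries where they do the work, as an engineer would, in place of code of your own. Each camera call takes 0.05 s, during which the arm holds its last target. There are 200 camera calls.

## Task

Push the little round seed tin off its shelf and into the wooden seed-swap box: push the box's sprung metal flap open with one finger and, while that finger holds it open, push the tin past the shelf's lip with the other, so that the tin itself never has to shove the flap. Only push the tin along, gently; do not pick it up. Leave the tin lying inside the box with the flap sprung shut again, and leave the other things on the bench alone.

Things in the scene. Friction and masses are not known exactly. Their poses are not given: they have to be found in the camera images.
- seedbox: Fixed pale-wood drop box, 280 long (x) x 200 wide (y) x 158 mm high, open mouth on top under a flap. Origin on the bench straight below the middle of the shelf's lip; z up, x = posting direction (shelf to flap). Landing shelf: flat, no rim, top at z = 110, x = -150 to 0 (lip). Hollow inside, also under shelf and hood, floor at z = 8: the tin drops about 100 mm.
- shelf_lip (a point): Middle of the lip, the shelf's far upper edge, z = 110. Beyond it the mouth runs to x = 80 mm (box frame), 184 wide inside (y = -92 to 92), covered by the flap, between 8 mm thick side cheeks whose tops slope up from about 10 above shelf level at the lip to 48 above it at the hood.
- flap_hinge (a point): Middle of the flap's hinge line (along the box's y) at x = 80, z = 150 in the box frame, 40 mm above shelf level. From here to x = 134 a fixed hood, top 48 mm above shelf level. A finger tip 8 mm above shelf level with its leading surface 40, 55, 70 mm beyond the lip opens the flap to about 0.25, 0.5 and 0.85 rad.
- flap (a joint): Flap angle (rad). Aluminium sheet 176 wide x 82 long x 4 mm. 0 = shut: slopes down 26.6 degrees from the hinge towards the lip, free edge 6 mm beyond the lip and 3 above it. Grows as the free edge swings down and forward into the box; stop at 1.0 (nearly hanging). A spring shuts it when let go: about 1.3 N at the free edge starts it, up to 8 N for a vertical finger near the hinge.
- tin: Flat round aluminium seed tin, 50 mm diameter x 16 mm high, about 45 g (varies), lying flat on the landing shelf 50 to 90 mm before the lip (centre). Origin: centre of its underside.
- tin_center (a point): Centre of the seed tin, 8 mm above its underside.
- square_pot: Bystander: black square plastic pot, 75 x 75 x 75 mm, beside the box. Origin: centre of underside.
- saucer: Bystander: white ceramic saucer, 100 mm across, 18 high, beside the box. Origin: centre of underside.
- vase: Bystander: glass propagation vase, 68 mm across, 110 high, beside the box. Origin: centre of underside.
- spray_bottle: Bystander: white spray bottle, 72 mm across, 198 high, with a grey press-button top. Origin: centre of underside.
- trowel: Bystander: steel trowel with green grip, lying along its x, 310 mm long, up to 28 mm high, grip to -x. Origin at the blade's neck, on the bench.
- clay_pot: Bystander: terracotta pot, 80 mm across, 70 high. Origin: centre of underside.
- dibber: Bystander: dark wooden dibber 170 mm long, 28 thick, lying along its x. Origin on the bench under its middle.

How it is judged (in metres and radians):
On the way, in this order (a step that is already met when the one before it is completed fails the run):
1. a finger holds the flap open while the tin still lies on the shelf (value of joint flap above 0.18 rad and contact force between the fingers and flap above 0.3 N and z of tin_center in the frame of seedbox above 0.112 m), for 0.1 s.
2. the tin has gone through the mouth into the box (z of tin_center in the frame of seedbox below 0.085 m and x of tin_center in the frame of seedbox between -0.145 and 0.125 m and y of tin_center in the frame of seedbox between -0.095 and 0.095 m), for 0.1 s.
At the end, for the whole second after the job is handed in: The tin lies at rest inside the box (its centre less than 60 mm above the bench, within the box's walls) and the flap is shut to within 0.05 rad (z of tin_center in the frame of seedbox between 0.005 and 0.06 m and x of tin_center in the frame of seedbox between -0.14 and 0.12 m and y of tin_center in the frame of seedbox between -0.092 and 0.092 m and value of joint flap below 0.05 rad and linear speed of tin below 0.03 m/s); the robot touches nothing.
It fails at once if the tin is lifted (centre more than 12 mm above where it lies on the shelf) (z of tin_center in the frame of seedbox above 0.13 m).
It fails at once if the tin, still on the shelf, shoves the flap (more than 0.8 N) (contact force between tin and flap above 0.8 N and z of tin_center in the frame of seedbox above 0.112 m).
It fails at once if the tin is pressed hard (more than 12 N) (contact force between the fingers and tin above 12 N).
It fails at once if a bystander is moved by more than 25 mm (distance of any of square_pot, saucer, vase, spray_bottle, trowel, clay_pot, dibber from where it was at the start of the episode above 0.025 m).
It fails at once if an upright bystander is tipped over (angle between any of square_pot, saucer, vase, spray_bottle, clay_pot's own z axis and vertical above 0.5 rad).
It also fails if it takes over 35 s, if anything falls off the work surface, if the arm or the gripper's body presses on something with over 40 N, if the wrist force passes 120 N, or if a joint passes its speed limit or range.

## Working session

There is one attempt and no reset: what is moved stays moved. The work goes in short steps, Python scripts to look and compute and a tool call to move; the robot and the scene stay as the last step left them, time stands still between calls to the robot, and variables do not carry over. Pictures are saved under pics/ and viewed, at most 10 in all, crops included, and the job is handed in when it is done.

Besides the shell and the picture viewer there is one more tool, called after "Request:" as name(argument=value, ...), one argument or row to a line, values as JSON. play_rows: Moves the arm, as the interface text tells. Its arguments: {"type":"object","properties":{"commands":{"type":"array"},"jaw":{"type":"number"}},"required":["commands"]}

```bash
mkdir -p pics
cat > h.py <<'E'
import numpy as np, cv2
def ray(c,u,v):
    d=np.array(c["rotation"])@np.array([(u-c["cx"])/c["fx"],(v-c["cy"])/c["fy"],1.]); return np.array(c["eye"]),d
def atz(c,u,v,z):
    e,d=ray(c,u,v); return e+d*(z-e[2])/d[2]
def proj(c,p):
    q=np.array(c["rotation"]).T@(np.array(p)-np.array(c["eye"])); return c["fx"]*q[0]/q[2]+c["cx"],c["fy"]*q[1]/q[2]+c["cy"]
E
python3 - <<'E'
from plant import bot
import cv2,pickle
for n in("scene","top"):
    c=bot.capture(n); pickle.dump(c,open(n+".pkl","wb"))
    cv2.imwrite(f"pics/{n}0.png",c["pixels"][:,:,::-1]); print(n,c["fx"],c["cx"],c["cy"],c["eye"],c["rotation"])
print(bot.get_obs())
E
```

```text
scene 468.10291831527377 320.35459348694405 198.00892035513488 [1578.47585886  -37.48874634 1121.38675325] [-2.32976208  0.01985479  1.52497067]
top 420.3783988749548 319.45927751784393 199.3677437047173 [ 383.88006802  -18.55841086 1403.90332446] [-3.03296879  0.02296628 -1.57147729]
{'time': 0.1, 'joint_positions': array([-1.40699823e+00,  3.42656459e-01,  1.52492066e+00,  5.94231223e-06,
        1.27541449e+00, -1.46023156e-01]), 'dq': array([-0.00086905, -0.00166372, -0.00317211, -0.00187458,  0.00059197,
        0.00015034]), 'tau': array([ 1.92255713e-03, -4.32003486e+01, -2.44693887e+01,  7.19511090e-02,
        5.25795948e-02, -5.39829011e-05]), 'tool_pos': array([ 160.02279219, -499.66830447,  251.11296123]), 'tcp_rot': array([-3.14020941e+00, -2.09176956e-04,  3.09819379e-01]), 'contact_force': array([ 0.08179627,  0.16502344, -0.70369041]), 'moment': array([-0.02023772, -0.00684118, -0.03838082]), 'finger_force': 0.0, 'grip_width': 91.9196773513761}
```

View pics/top0.png

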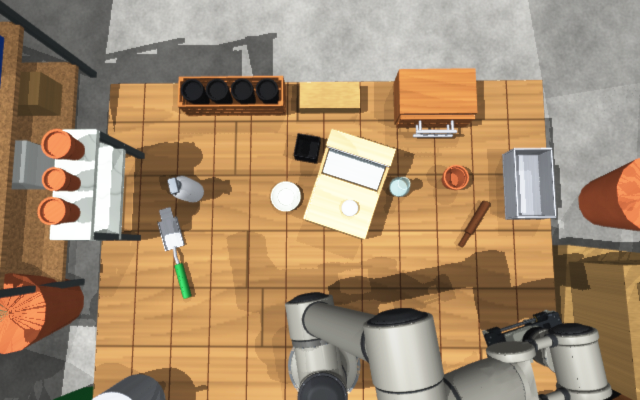

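View pics/scene0.png

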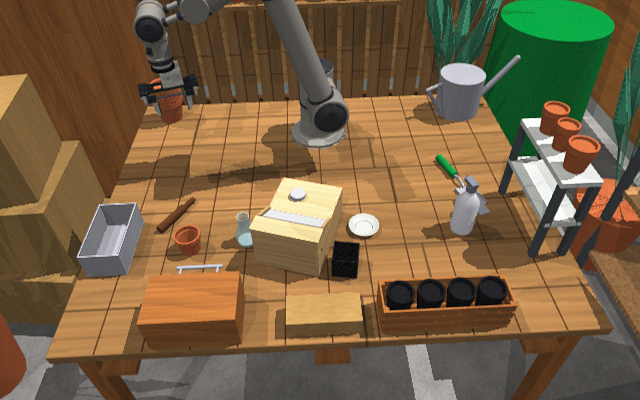

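The top view shows the box centred near (350,185), shelf end at the bottom, tin at about (349,207), flap at (352,170). The saucer is at (286,196), the pot at (307,148) and the vase at (400,187). I'll enlarge the box.

```bash
cat > h.py <<'E'
import numpy as np, cv2
from scipy.spatial.transform import Rotation as Ro
def RR(c): return Ro.from_euler("xyz",c["rotation"]).as_matrix()
def atz(c,u,v,z):
    e=np.array(c["eye"]); d=RR(c)@np.array([(u-c["cx"])/c["fx"],(v-c["cy"])/c["fy"],1.]); return e+d*(z-e[2])/d[2]
def proj(c,p):
    q=RR(c).T@(np.array(p)-np.array(c["eye"])); return np.array([c["fx"]*q[0]/q[2]+c["cx"],c["fy"]*q[1]/q[2]+c["cy"]])
E
python3 - <<'E'
import pickle,cv2
from h import *
c=pickle.load(open("top.pkl","rb"))
im=c["pixels"][120:245,265:425,::-1]
cv2.imwrite("pics/crop.png",cv2.resize(im,None,fx=4.8,fy=4.8,interpolation=cv2.INTER_CUBIC))
c=pickle.load(open("scene.pkl","rb"))
im=c["pixels"][170:280,230:390,::-1]
cv2.imwrite("pics/crop2.png",cv2.resize(im,None,fx=5,fy=5,interpolation=cv2.INTER_CUBIC))
E
```

```text
(no output)
```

View pics/crop.png

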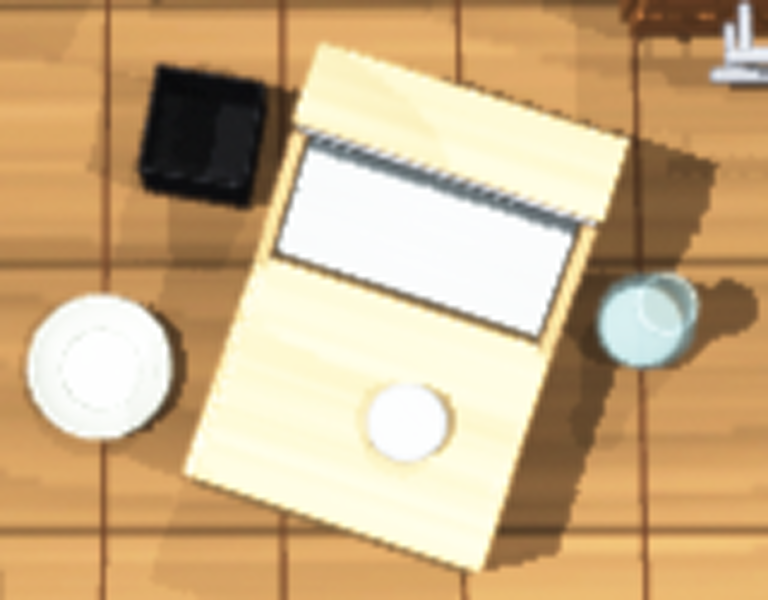

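View pics/crop2.png

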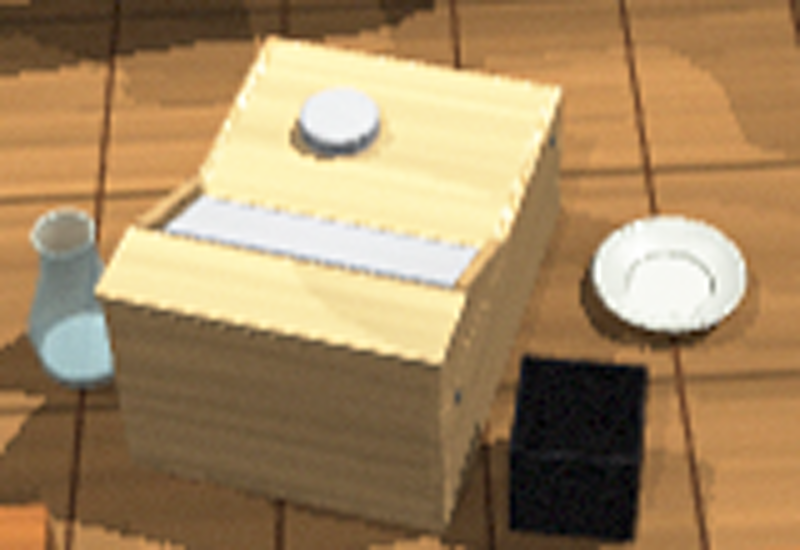

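Run:
```python
import pickle
from h import *
from scipy.optimize import least_squares
T=pickle.load(open("top.pkl","rb"));S=pickle.load(open("scene.pkl","rb"))
t=lambda X,Y:np.array([265+(X+.5)/4.8-.5,120+(Y+.5)/4.8-.5]); s=lambda X,Y:np.array([230+(X+.5)/5-.5,170+(Y+.5)/5-.5])
P=[(T,t(185,475),(-150,100,110)),(T,t(481,572),(-150,-100,110)),(T,t(321,43),(132,100,158)),(T,t(630,138),(132,-100,158)),
(S,s(266,38),(-150,-100,110)),(S,s(562,88),(-150,100,110)),(S,s(97,295),(132,-100,158)),(S,s(440,362),(132,100,158))]
def W(q,p): c,n=np.cos(q[2]),np.sin(q[2]); return np.array([q[0]+c*p[0]-n*p[1],q[1]+n*p[0]+c*p[1],p[2]])
for sel in (P,P[:4],P[4:]):
    r=least_squares(lambda q:np.concatenate([proj(C,W(q,p))-u for C,u,p in sel]),[400,-100,-.3]); print(r.x,np.round(r.fun,1))
q=least_squares(lambda q:np.concatenate([proj(C,W(q,p))-u for C,u,p in P]),[400,-100,-.3]).x
inv=lambda w:(lambda d:(np.cos(q[2])*d[0]+np.sin(q[2])*d[1],-np.sin(q[2])*d[0]+np.cos(q[2])*d[1]))(np.array(w)[:2]-q[:2])
for C,u in((T,t(408,422)),(S,s(340,117))): w=atz(C,*u,126); print("tin",w,inv(w))
for n,u,z in(("vase",t(650,318),90),("saucer",t(100,367),18),("pot",t(205,132),75)): w=atz(T,*u,z);print(n,w,inv(w))
```

```text
[ 5.78435435e+02 -8.02352196e+01 -3.18353636e-01] [-0.1 -0.5  0.2 -0.4 -0.   0.3 -1.2  0.3 -0.1  0.1 -0.4  0.2 -0.2 -0.4
 -0.4 -0.3]
[ 5.78142744e+02 -8.10803785e+01 -3.20218062e-01] [ 0.1 -0.5  0.4 -0.3  0.3  0.3 -0.8  0.5]
[ 5.79015292e+02 -7.94341733e+01 -3.16608950e-01] [ 0.   0.2 -0.2  0.3  0.1 -0.2 -0.  -0.1]
tin [498.01187452 -81.16473782 126.        ] (np.float64(-76.09149644752625), np.float64(-26.055655323828997))
tin [501.50278031 -79.20494715 126.        ] (np.float64(-73.38942265711185), np.float64(-23.10167497433965))
vase [ 569.12834487 -241.69392352   90.        ] (np.float64(41.697687621235204), np.float64(-156.25888082940168))
saucer [546.49859826 126.36176352  18.        ] (np.float64(-94.9976221538281), np.float64(186.21956590175927))
pot [698.62310393  50.95683634  75.        ] (np.float64(73.08492942437195), np.float64(162.21906333927416))
```

Box fit agrees to within 1 mm in both views, at (578.5, -80) with yaw -0.318. The tin is at about (-75, -24.5) in the box frame, which is inside the stated range.

Plan:
1. Half-close the jaws to form a cradle and push the tin to about 33 mm before the lip.
2. Turn the gripper diagonally, so one finger opens the flap while the other pushes the tin over.

First comes the transit above the box.

Request:
play_rows(
  commands=[
    {"x": 0.016,"y": -0.013,"z": 0,"twist": 2},
    {"x": 0.045,"y": -0.036,"z": 0,"twist": 5},
    {"x": 0.08,"y": -0.063,"z": 0,"twist": 9},
    {"x": 0.116,"y": -0.092,"z": 0,"twist": 13},
    {"x": 0.152,"y": -0.12,"z": 0,"twist": 17},
    {"x": 0.188,"y": -0.149,"z": 0.005,"twist": 21},
    {"x": 0.224,"y": -0.178,"z": 0.01,"twist": 25},
    {"x": 0.26,"y": -0.206,"z": 0.015,"twist": 29},
  ],
  jaw=0.67,
)

```text
time: 0.9
tool_pos: [345.4, -222.7, 236.5]
tcp_rot: [-3.142, 0.0, -0.2]
contact_force: [1.0, -0.8, -0.5]
grip_width: 33.4
finger_force: 0.0
```

```bash
cat > go.py <<'E'
import sys
from h import *
from plant import bot
q=(578.5,-80,-.318)
def where():
    o=bot.get_obs(); p=o["tool_pos"]; d=p[:2]-q[:2]; c,s=np.cos(q[2]),np.sin(q[2])
    b=np.array([c*d[0]+s*d[1],-s*d[0]+c*d[1],p[2]]); return o,b
def to(bx,by,z,yawdeg):
    "needed shift in tool axes to box-frame TCP (bx,by), height z, yaw relative to the box"
    o,b=where(); c,s=np.cos(q[2]),np.sin(q[2])
    w=np.array([q[0]+c*bx-s*by,q[1]+s*bx+c*by,z]); R=Ro.from_euler("xyz",o["tcp_rot"]).as_matrix()
    d=R.T@(w-o["tool_pos"]); tw=-(yawdeg+np.degrees(q[2]-o["tcp_rot"][2]))
    print("t",round(o["time"],2),"box",np.round(b,1),"yawrel",round(np.degrees(o["tcp_rot"][2]-q[2]),1),"F",np.round(o["contact_force"],1),"w",round(o["grip_width"],1),"j",np.round(o["joint_positions"],2))
    print("shift",np.round(d,1),"twist",round((tw+180)%360-180,1))
if len(sys.argv)>4: to(*map(float,sys.argv[1:5]))
E
python3 go.py -125 -24.5 200 0
```

```text
t 0.9 box [-176.8 -208.5  236.5] yawrel 6.8 F [ 1.  -0.8 -0.5] w 33.4 j [-0.76  0.15  1.83 -0.    1.16  1.01]
shift [  73.1 -176.6   36.5] twist 6.8
```

Request:
play_rows(
  commands=[
    {"x": 0.015,"y": -0.036,"z": 0.005,"twist": 3},
    {"x": 0.032,"y": -0.078,"z": 0.012,"twist": 5},
    {"x": 0.049,"y": -0.118,"z": 0.02,"twist": 6.8},
    {"x": 0.062,"y": -0.15,"z": 0.028,"twist": 6.8},
    {"x": 0.07,"y": -0.168,"z": 0.036,"twist": 6.8},
    {"x": 0.073,"y": -0.1766,"z": 0.0365,"twist": 6.8},
    {"x": 0.073,"y": -0.1766,"z": 0.0365,"twist": 6.8},
    {"x": 0.073,"y": -0.1766,"z": 0.0365,"twist": 6.8},
  ],
)

```text
time: 1.7
tool_pos: [450.7, -66.2, 200.4]
tcp_rot: [3.141, -0.0, -0.315]
contact_force: [-0.2, -0.1, -0.4]
grip_width: 30.3
finger_force: 0.0
```

```bash
python3 go.py -125 -24.5 141 0
python3 - <<'E'
from plant import bot
import cv2
c=bot.capture("scene"); im=c["pixels"][110:270,220:400,::-1]
cv2.imwrite("pics/s1.png",cv2.resize(im,None,fx=3.7,fy=3.7,interpolation=cv2.INTER_CUBIC))
E
```

```text
t 1.7 box [-125.7  -26.9  200.4] yawrel 0.2 F [-0.2 -0.1 -0.4] w 30.3 j [-0.31  0.27  1.78 -0.    1.09  1.57]
shift [ 0.7 -2.4 59.4] twist 0.2
```

View pics/s1.png

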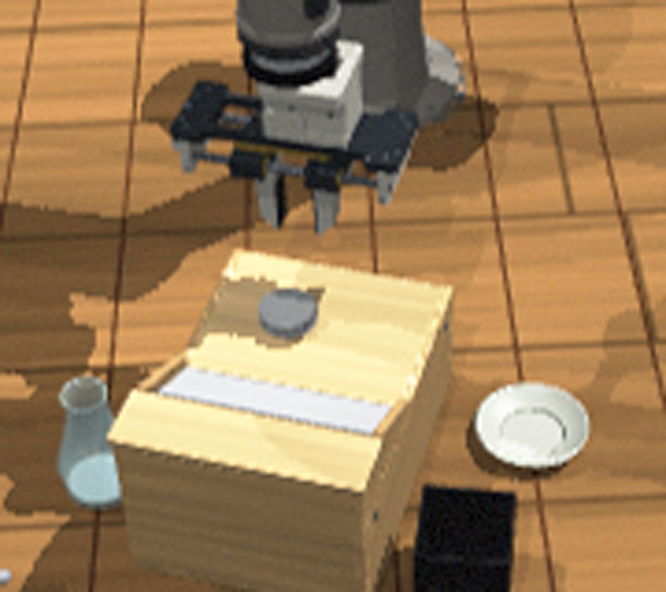

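The fingers hang behind the tin, in line with it and clear of everything. Next I descend and start the cradle push slowly.

Request:
play_rows(
  commands=[
    {"x": 0,"y": 0,"z": 0.01,"twist": 0},
    {"x": 0,"y": 0,"z": 0.025,"twist": 0},
    {"x": 0,"y": 0,"z": 0.04,"twist": 0},
    {"x": 0,"y": 0,"z": 0.051,"twist": 0},
    {"x": 0,"y": 0,"z": 0.057,"twist": 0},
    {"x": 0,"y": 0,"z": 0.0585,"twist": 0},
    {"x": 0,"y": 0,"z": 0.0585,"twist": 0},
    {"x": 0,"y": 0,"z": 0.0585,"twist": 0},
  ],
)

```text
time: 2.55
tool_pos: [451.3, -65.7, 142.2]
tcp_rot: [3.142, -0.001, -0.315]
contact_force: [0.6, -1.0, 0.7]
grip_width: 30.1
finger_force: 0.0
```

```bash
python3 go.py -62 -24.5 141.5 0
```

```text
t 2.55 box [-125.3  -26.2  142.2] yawrel 0.2 F [ 0.6 -1.   0.7] w 30.1 j [-0.31  0.35  1.86 -0.    0.93  1.57]
shift [63.3 -1.5  0.7] twist 0.2
```

Request:
play_rows(
  commands=[
    {"x": 0.004,"y": -0.001,"z": 0,"twist": 0},
    {"x": 0.008,"y": -0.0015,"z": 0,"twist": 0},
    {"x": 0.012,"y": -0.0015,"z": 0,"twist": 0},
    {"x": 0.016,"y": -0.0015,"z": 0,"twist": 0},
    {"x": 0.02,"y": -0.0015,"z": 0,"twist": 0},
    {"x": 0.024,"y": -0.0015,"z": 0,"twist": 0},
    {"x": 0.028,"y": -0.0015,"z": 0,"twist": 0},
    {"x": 0.032,"y": -0.0015,"z": 0,"twist": 0},
  ],
)

```text
time: 3.35
tool_pos: [482.1, -74.2, 141.7]
tcp_rot: [3.142, 0.0, -0.315]
contact_force: [0.6, -0.6, 0.7]
grip_width: 30.4
finger_force: 0.1
```

Request:
play_rows(
  commands=[
    {"x": 0.004,"y": 0,"z": 0,"twist": 0},
    {"x": 0.008,"y": 0,"z": 0,"twist": 0},
    {"x": 0.012,"y": 0,"z": 0,"twist": 0},
    {"x": 0.016,"y": 0,"z": 0,"twist": 0},
    {"x": 0.02,"y": 0,"z": 0,"twist": 0},
    {"x": 0.024,"y": 0,"z": 0,"twist": 0},
    {"x": 0.027,"y": 0,"z": 0,"twist": 0},
    {"x": 0.029,"y": 0,"z": 0,"twist": 0},
  ],
)

```text
time: 4.15
tool_pos: [509.7, -83.2, 141.7]
tcp_rot: [3.142, -0.0, -0.315]
contact_force: [-0.6, -0.1, 0.2]
grip_width: 30.3
finger_force: 0.1
```

```bash
python3 go.py -130 10 200 -46
python3 - <<'E'
from plant import bot
import cv2
c=bot.capture("scene"); im=c["pixels"][140:260,230:370,::-1]
cv2.imwrite("pics/s2.png",cv2.resize(im,None,fx=5,fy=5,interpolation=cv2.INTER_CUBIC))
E
```

```text
t 4.15 box [-64.4 -24.5 141.7] yawrel 0.2 F [-0.6 -0.1  0.2] w 30.3 j [-0.31  0.44  1.7  -0.    1.    1.58]
shift [-65.5 -34.7 -58.3] twist 46.2
```

View pics/s2.png

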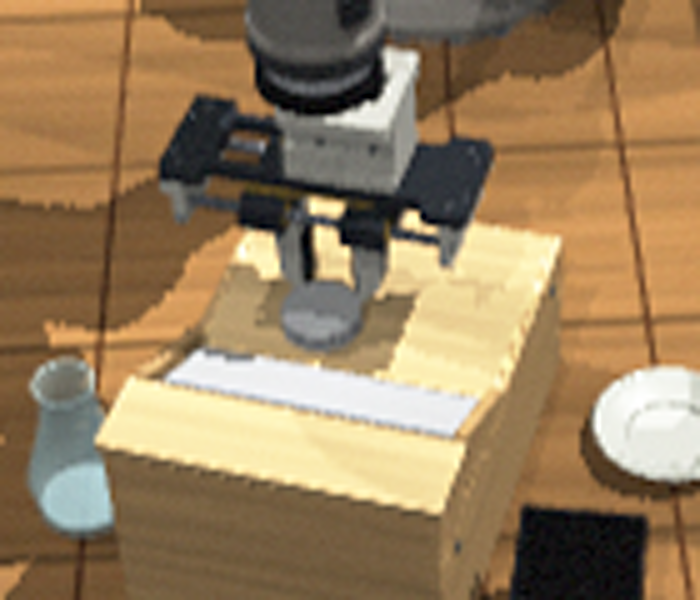

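The tin (crop 321,307) sits snug in the cradle, about 35 mm before the lip at y ≈ -24.5, and the flap is untouched. Now I back off and rise, then turn diagonally with the jaws open.

Request:
play_rows(
  commands=[
    {"x": -0.008,"y": 0,"z": 0,"twist": 0},
    {"x": -0.02,"y": 0,"z": 0,"twist": 0},
    {"x": -0.03,"y": 0,"z": -0.008,"twist": 0},
    {"x": -0.03,"y": 0,"z": -0.025,"twist": 0},
    {"x": -0.03,"y": 0,"z": -0.045,"twist": 0},
    {"x": -0.03,"y": 0,"z": -0.058,"twist": 0},
    {"x": -0.03,"y": 0,"z": -0.06,"twist": 0},
    {"x": -0.03,"y": 0,"z": -0.06,"twist": 0},
  ],
)

```text
time: 5.0
tool_pos: [480.6, -73.7, 202.1]
tcp_rot: [3.141, -0.001, -0.315]
contact_force: [0.8, -0.1, -0.6]
grip_width: 30.2
finger_force: 0.0
```

Request:
play_rows(
  commands=[
    {"x": 0.003,"y": -0.004,"z": 0,"twist": 5},
    {"x": 0.007,"y": -0.01,"z": 0,"twist": 12},
    {"x": 0.012,"y": -0.017,"z": 0,"twist": 20},
    {"x": 0.017,"y": -0.024,"z": 0,"twist": 28},
    {"x": 0.022,"y": -0.031,"z": 0,"twist": 36},
    {"x": 0.025,"y": -0.035,"z": 0,"twist": 44},
    {"x": 0.0265,"y": -0.037,"z": 0,"twist": 50.2},
    {"x": 0.0265,"y": -0.037,"z": 0,"twist": 50.2},
  ],
  jaw=0,
)

```text
time: 5.8
tool_pos: [517.1, -46.5, 200.7]
tcp_rot: [3.14, 0.001, -1.192]
contact_force: [-0.3, 0.5, 0.9]
grip_width: 89.0
finger_force: 0.0
```

```bash
python3 go.py -68 12.5 142.5 -50
python3 - <<'E'
from plant import bot
import cv2
import numpy as np
from h import *
c=bot.capture("scene"); 
for n,p in(("tin pred",(-35,-24.5)),):
    C,s=np.cos(-.318),np.sin(-.318); print(n,proj(c,(578.5+C*p[0]-s*p[1],-80+s*p[0]+C*p[1],126)))
im=c["pixels"][130:250,230:370,::-1]
cv2.imwrite("pics/s3.png",cv2.resize(im,None,fx=5,fy=5,interpolation=cv2.INTER_CUBIC))
E
```

```text
t 5.8 box [-68.8  12.7 200.7] yawrel -50.1 F [-0.3  0.5  0.9] w 89.0 j [-0.24  0.38  1.62 -0.    1.15  2.53]
shift [ 0.7 -0.6 58.2] twist -0.1
tin pred [293.45558088 201.16806514]
```

View pics/s3.png

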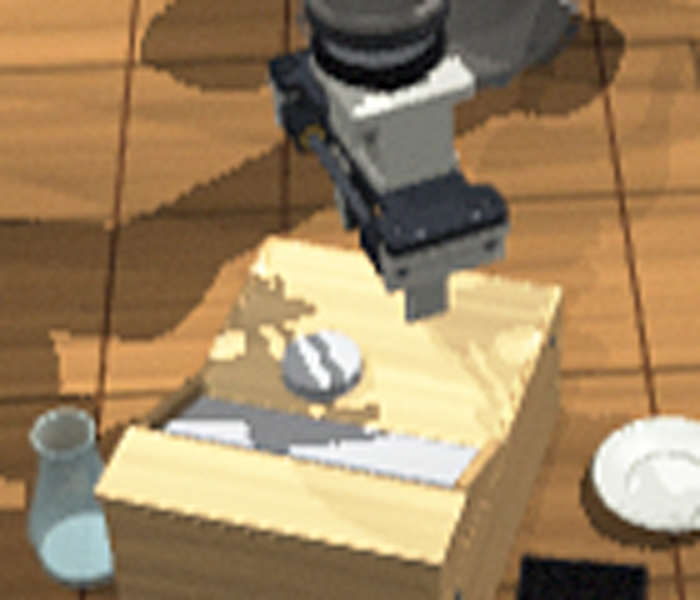

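The tin (crop 321,360, against a predicted 293.5,201.2 in the full image) is within 1 px of the estimate. The front finger is in line with the left half of the flap. Descending.

Request:
play_rows(
  commands=[
    {"x": 0,"y": 0,"z": 0.01,"twist": 0},
    {"x": 0,"y": 0,"z": 0.025,"twist": 0},
    {"x": 0,"y": 0,"z": 0.04,"twist": 0},
    {"x": 0,"y": 0,"z": 0.051,"twist": 0},
    {"x": 0,"y": 0,"z": 0.057,"twist": 0},
    {"x": 0,"y": 0,"z": 0.058,"twist": 0},
    {"x": 0,"y": 0,"z": 0.058,"twist": 0},
    {"x": 0,"y": 0,"z": 0.058,"twist": 0},
  ],
)

```text
time: 6.65
tool_pos: [517.9, -46.9, 144.2]
tcp_rot: [-3.141, -0.001, -1.191]
contact_force: [0.1, -0.7, 0.6]
grip_width: 91.8
finger_force: 0.0
```

```bash
python3 go.py 16 12.5 142.5 -50
python3 - <<'E'
from plant import bot
import cv2
c=bot.capture("top"); im=c["pixels"][120:245,265:425,::-1]
cv2.imwrite("pics/t4.png",cv2.resize(im,None,fx=4.8,fy=4.8,interpolation=cv2.INTER_CUBIC))
c=bot.capture("scene"); im=c["pixels"][150:250,250:370,::-1]
cv2.imwrite("pics/s4.png",cv2.resize(im,None,fx=6,fy=6,interpolation=cv2.INTER_CUBIC))
E
```

```text
t 6.65 box [-67.9  12.5 144.2] yawrel -50.0 F [ 0.1 -0.7  0.6] w 91.8 j [-0.24  0.45  1.69 -0.    1.01  2.52]
shift [ 53.9 -64.3   1.8] twist -0.0
```

View pics/s4.png

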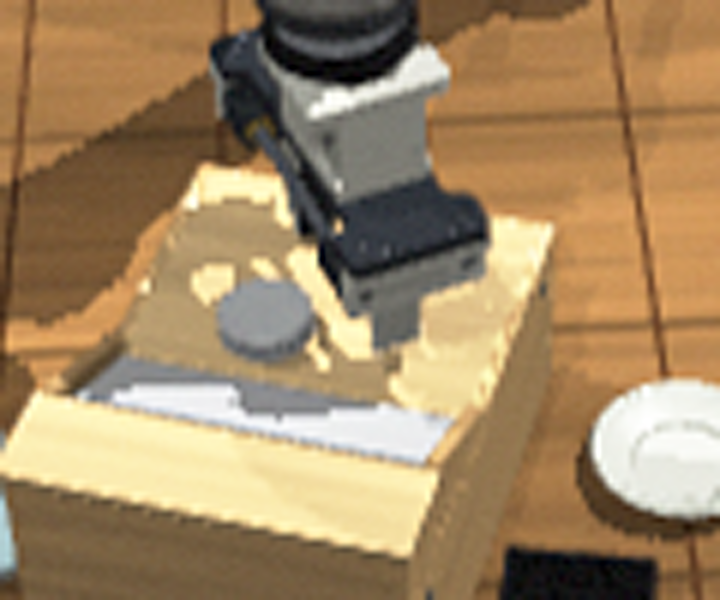

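The front finger stands on the shelf side, just before the flap (crop 395,345), and the rear finger is behind the tin. I'll push forward along the box's x, at tool axes 0.642, -0.766.

Request:
play_rows(
  commands=[
    {"x": 0.0032,"y": -0.0038,"z": 0.0005,"twist": 0},
    {"x": 0.0064,"y": -0.0077,"z": 0.001,"twist": 0},
    {"x": 0.0096,"y": -0.0115,"z": 0.0015,"twist": 0},
    {"x": 0.0128,"y": -0.0153,"z": 0.0015,"twist": 0},
    {"x": 0.0161,"y": -0.0192,"z": 0.0015,"twist": 0},
    {"x": 0.0193,"y": -0.023,"z": 0.0015,"twist": 0},
    {"x": 0.0225,"y": -0.0268,"z": 0.0015,"twist": 0},
    {"x": 0.0257,"y": -0.0306,"z": 0.0015,"twist": 0},
  ],
)

```text
time: 7.55
tool_pos: [555.5, -59.4, 142.1]
tcp_rot: [3.141, 0.001, -1.191]
contact_force: [-2.0, 0.7, 0.1]
grip_width: 91.9
finger_force: 0.9
```

```bash
python3 go.py 16 12.5 142.5 -50
python3 - <<'E'
from plant import bot
import cv2
c=bot.capture("scene"); im=c["pixels"][150:250,250:370,::-1]
cv2.imwrite("pics/s5.png",cv2.resize(im,None,fx=6,fy=6,interpolation=cv2.INTER_CUBIC))
E
```

```text
t 7.55 box [-28.3  12.4 142.1] yawrel -50.0 F [-2.   0.7  0.1] w 91.9 j [-0.24  0.51  1.58 -0.    1.05  2.52]
shift [ 28.4 -34.   -0.4] twist -0.0
```

View pics/s5.png

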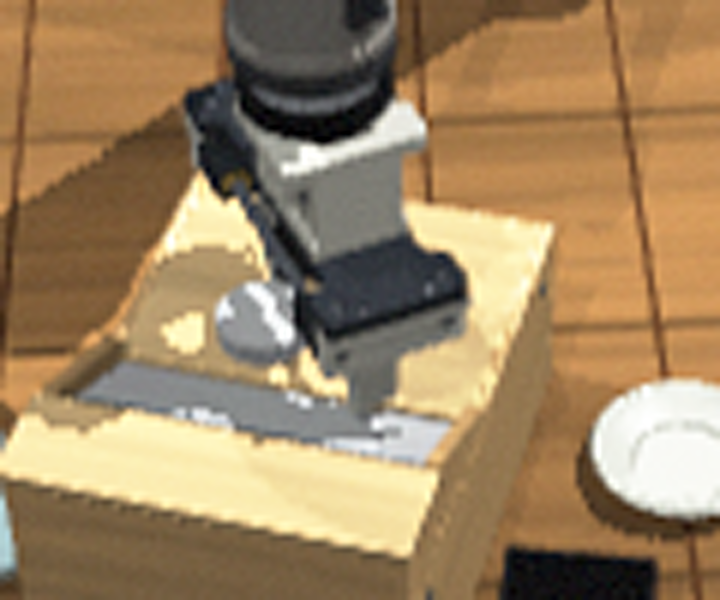

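The flap is starting to open under the front finger (crop 375,405; about 2 N), and the tin is still at (262,320). Continuing slowly.

Request:
play_rows(
  commands=[
    {"x": 0.0019,"y": -0.0023,"z": 0,"twist": 0},
    {"x": 0.0039,"y": -0.0046,"z": 0,"twist": 0},
    {"x": 0.0058,"y": -0.0069,"z": 0,"twist": 0},
    {"x": 0.0077,"y": -0.0092,"z": 0,"twist": 0},
    {"x": 0.0096,"y": -0.0115,"z": 0,"twist": 0},
    {"x": 0.0116,"y": -0.0138,"z": 0,"twist": 0},
    {"x": 0.0135,"y": -0.0161,"z": 0,"twist": 0},
    {"x": 0.0148,"y": -0.0176,"z": 0,"twist": 0},
  ],
)

```text
time: 8.4
tool_pos: [577.4, -66.6, 142.1]
tcp_rot: [3.141, 0.0, -1.191]
contact_force: [-3.5, 0.8, 0.6]
grip_width: 91.9
finger_force: 1.4
```

```bash
python3 go.py 16 12.5 142.5 -50
python3 - <<'E'
from plant import bot
import cv2
c=bot.capture("scene"); im=c["pixels"][150:250,250:370,::-1]
cv2.imwrite("pics/s6.png",cv2.resize(im,None,fx=6,fy=6,interpolation=cv2.INTER_CUBIC))
E
```

```text
t 8.4 box [ -5.2  12.4 142.1] yawrel -50.0 F [-3.5  0.8  0.6] w 91.9 j [-0.25  0.55  1.51 -0.    1.08  2.52]
shift [ 13.6 -16.3  -0.4] twist -0.0
```

View pics/s6.png

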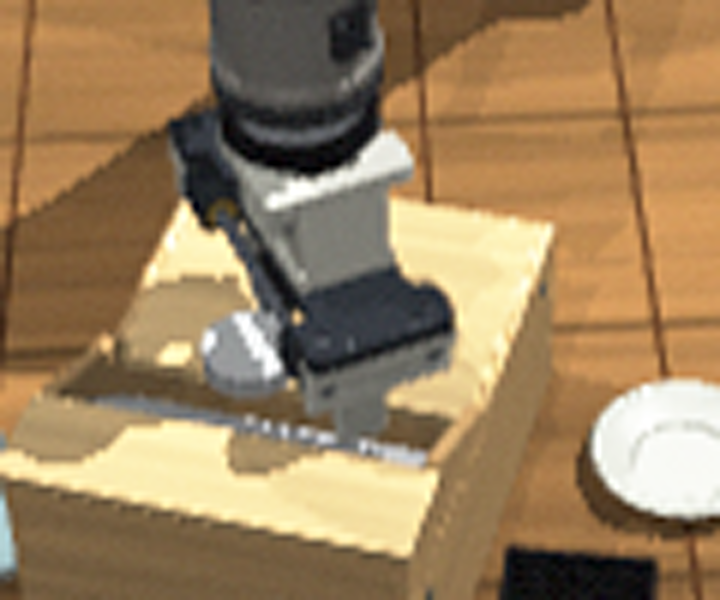

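The flap is well open (about 0.45 rad) and held by the finger. The tin (crop 242,352) is being pushed straight and is still on the shelf, about 9 mm before tipping. On over the lip. My picture budget is spent, so from here I check by code.

Request:
play_rows(
  commands=[
    {"x": 0.0019,"y": -0.0023,"z": 0,"twist": 0},
    {"x": 0.0039,"y": -0.0046,"z": 0,"twist": 0},
    {"x": 0.0058,"y": -0.0069,"z": 0,"twist": 0},
    {"x": 0.0077,"y": -0.0092,"z": 0,"twist": 0},
    {"x": 0.0096,"y": -0.0115,"z": 0,"twist": 0},
    {"x": 0.0116,"y": -0.0138,"z": 0,"twist": 0},
    {"x": 0.0116,"y": -0.0138,"z": 0,"twist": 0},
    {"x": 0.0116,"y": -0.0138,"z": 0,"twist": 0},
  ],
)

```text
time: 9.25
tool_pos: [593.5, -71.9, 141.6]
tcp_rot: [3.139, 0.002, -1.191]
contact_force: [-7.0, 2.8, 0.3]
grip_width: 91.6
finger_force: 3.1
```

```bash
python3 go.py 16 12.5 142.5 -50
python3 - <<'E'
from h import *
from plant import bot
import cv2
c=bot.capture("scene"); a=c["pixels"]; b=cv2.imread("pics/s6.png"); C,s=np.cos(-.318),np.sin(-.318)
b=cv2.resize(b,(120,100),interpolation=cv2.INTER_AREA)[:,:,::-1]
for x in(-9,0,10,20,30,40):
    u=proj(c,(578.5+C*x-s*-24.5,-80+s*x+C*-24.5,122)).round().astype(int); k=u-[250,150]
    print(x,u,"before",b[k[1]-1:k[1]+2,k[0]-3:k[0]+2].mean((0,1)).round(),"now",a[u[1]-1:u[1]+2,u[0]-3:u[0]+2].mean((0,1)).round())
E
```

```text
t 9.25 box [ 11.8  12.4 141.6] yawrel -50.0 F [-7.   2.8  0.3] w 91.6 j [-0.25  0.58  1.46 -0.    1.11  2.51]
shift [ 2.6 -3.3 -1. ] twist -0.0
-9 [291 208] before [176. 178. 179.] now [194. 168. 120.]
0 [290 210] before [153. 155. 157.] now [207. 182. 130.]
10 [289 212] before [138. 139. 141.] now [171. 147. 105.]
20 [288 214] before [107. 104. 100.] now [110.  91.  63.]
30 [287 217] before [97. 81. 59.] now [95. 76. 51.]
40 [286 219] before [125. 119. 112.] now [110.  88.  61.]
```

Wood now shows where the tin was, so it has dropped. I retreat along the same line so the flap closes behind the finger, then rise.

Request:
play_rows(
  commands=[
    {"x": -0.004,"y": 0.005,"z": 0,"twist": 0},
    {"x": -0.01,"y": 0.012,"z": 0,"twist": 0},
    {"x": -0.017,"y": 0.02,"z": 0,"twist": 0},
    {"x": -0.024,"y": 0.029,"z": 0,"twist": 0},
    {"x": -0.031,"y": 0.037,"z": 0,"twist": 0},
    {"x": -0.038,"y": 0.045,"z": 0,"twist": 0},
    {"x": -0.045,"y": 0.054,"z": 0,"twist": 0},
    {"x": -0.052,"y": 0.062,"z": 0,"twist": 0},
  ],
)

```text
time: 10.1
tool_pos: [517.0, -46.8, 142.4]
tcp_rot: [-3.141, -0.001, -1.191]
contact_force: [0.4, -0.0, 0.7]
grip_width: 91.6
finger_force: 0.0
```

Request:
play_rows(
  commands=[
    {"x": -0.002,"y": 0.002,"z": -0.015,"twist": 0},
    {"x": -0.005,"y": 0.005,"z": -0.035,"twist": 0},
    {"x": -0.02,"y": 0.02,"z": -0.06,"twist": 0},
    {"x": -0.035,"y": 0.04,"z": -0.085,"twist": 0},
    {"x": -0.05,"y": 0.06,"z": -0.11,"twist": 0},
    {"x": -0.06,"y": 0.07,"z": -0.12,"twist": 0},
    {"x": -0.06,"y": 0.07,"z": -0.12,"twist": 0},
    {"x": -0.06,"y": 0.07,"z": -0.12,"twist": 0},
  ],
)

```text
time: 10.9
tool_pos: [430.6, -17.2, 262.1]
tcp_rot: [-3.141, -0.001, -1.191]
contact_force: [0.2, 0.2, -0.0]
grip_width: 91.6
finger_force: 0.0
```

```bash
python3 go.py -125 12.5 262 -50
python3 - <<'E'
from h import *
from plant import bot
import pickle
c=bot.capture("scene"); a=c["pixels"].astype(int); o=pickle.load(open("scene.pkl","rb"))["pixels"].astype(int); C,s=np.cos(-.318),np.sin(-.318)
def poly(pts): 
    m=np.zeros(a.shape[:2],np.uint8)
    cv2.fillPoly(m,[np.array([proj(c,(578.5+C*x-s*y,-80+s*x+C*y,z)).round() for x,y,z in pts],np.int32)],1); return m>0
sh=poly([(-145,-95,110),(-145,95,110),(-4,95,110),(-4,-95,110)]); fl=poly([(15,-80,117),(15,80,117),(70,80,145),(70,-80,145)])
g=lambda i:(i.max(2)-i.min(2)<25)
for n,m in(("shelf",sh),("flap",fl)): print(n,m.sum(),"grey before",g(o)[m].sum(),"now",g(a)[m].sum())
d=np.abs(a-o).sum(2)>120
for n,p in(("vase",(569,-241,60)),("saucer",(546,126,10)),("pot",(699,51,40))):
    u=proj(c,p).astype(int); print(n,d[u[1]-15:u[1]+15,u[0]-15:u[0]+15].mean().round(2))
E
```

```text
t 10.9 box [-160.2   13.4  262.1] yawrel -50.0 F [ 0.2  0.2 -0. ] w 91.6 j [-0.22  0.16  1.74 -0.    1.24  2.54]
shift [ 23.3 -26.4   0.2] twist -0.0
shelf 1949 grey before 178 now 2
flap 431 grey before 368 now 368
vase 0.19
saucer 0.02
pot 0.0
```

The shelf is empty, the flap's grey area is the same as at the start (so it is shut), and the arm is clear and at rest. Handing in.

```bash
python3 -c "
from plant import bot
print(bot.close_job())"
```

```text
the job is handed in; nothing more can be done
None
```

I pushed the tin over the lip while the other finger held the flap open, and handed the job in at about 11 s. The last camera check shows an empty shelf, the flap shut and the arm clear of everything. The tin inside the box can't be seen directly, and no verdict was returned.

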